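# Fetch the edge file from behind the tool row

## Task

I need the brass edge file that lies behind the row on the wooden tool stand: first clear the red roller, the beech peg and the blue spool off the stand and stand all three upright on the grey side mat with the yellow border. Then lay the file on the green pad, centred along its white stripe, and only after that put the roller, the peg and the spool back upright, each on the same seat of the stand where it stood at the start. Don't knock any of the three over, and leave the paddle and the clear press board where they are.

Things in the scene. Friction and masses are not known exactly. Their poses are not given: they have to be found in the camera images.
- roller_mid (a point): red plastic roller standing on end, a plain cylinder 40 mm in diameter and 80 mm tall, 110 g, with a small white disc on its top; this point is its centre, 40 mm above its underside, z along its axis. At the start it stands on one of the three front seats of the stand (which one varies).
- peg_mid (a point): turned beech storage peg standing upright, 90 mm tall, 70 g: foot 42 mm in diameter, straight shaft 30 mm in diameter from 16 to 80 mm above its underside, a bevelled top; this point is on its axis 45 mm above its underside, z along its axis. Starts on one of the three front seats.
- spool_mid (a point): blue tape spool standing upright, 70 mm tall, 90 g: a plain cylinder 44 mm in diameter, blue with a white band 6 mm high at each end and a blue disc on its white top; this point is its centre, 35 mm above its underside, z along its axis. Starts on one of the three front seats.
- file_mid (a point): brass edge rounding file, a straight bar 150 mm long, 18 mm wide and 16 mm tall, 200 g, same at both ends: brass middle 90 mm long, black grips at the ends. This point is its centre, 8 mm above its underside, x along its length. It lies crosswise in the lane behind the front row, about 11 mm behind the row's things, so fingers fit in front of it only once these are cleared.
- stand: light wooden tool stand, fixed, 140 mm (x) by 270 mm (y), origin at the centre of its underside, x pointing from its open front to its back ledge. Its floor is 12 mm above the table. Three black round seats, flat, 52 mm wide, at x = -35 mm and y = -80, 0, +80 mm; the file lane, a white strip, runs along y at x = +7 mm. The back ledge (inner face at x = +58 mm) rises to 36 mm above the table, the side rails (at y = +-130 mm) to 28 mm.
- side_mat: flat grey mat with a yellow border, fixed, 290 mm (x) by 130 mm (y), 3 mm thick, origin at the centre of its underside, on the left or right of the stand. Empty at the start; the side area for the three standing things.
- file_pad: flat green pad, fixed, 200 mm (x) by 80 mm (y), 4 mm thick, origin at the centre of its underside, a white stripe 150 by 18 mm along x at its centre; on the side of the stand opposite the mat. The file's place.
- paddle: table tennis paddle with a dark red face and an ebony-black edge, lying flat behind the stand, blade 152 mm in diameter, 13 mm thick, handle 22 mm thick along -y; origin at the centre of the blade's underside. To be left alone.
- press_board: clear, pale grey polycarbonate press board lying flat behind the stand, 150 mm (x) by 220 mm (y), 8 mm thick, origin at the centre of its underside. To be left alone.

How it is judged:
By the outcome, as a careful person would: the job done as asked, in the order asked, and still so for the second after the job is handed in, with the robot touching nothing.
It also fails if it takes over 144 s, if anything falls off the work surface, if the arm or the gripper's body presses on something with over 40 N, if the wrist force passes 120 N, or if a joint passes its speed limit or range.

## Robot

A 6-joint arm with a two-finger parallel gripper is mounted at the origin on the work surface. World frame = base frame: x ahead of the robot, y to its left, z up, the work surface at z = 0. Lengths are in m, angles in degrees, forces in N, time in s.
With the tool pointing down it reaches from about 0.3 to 1 m from the base axis. Payload 5.1 kg.
Tool frame: the origin (TCP) lies on the centre line of the jaws, within the pads' length; the fingertips stand 19 mm ahead of it and the grasp point (between the pads) is the TCP; z points along the fingers, y is the line along which they close (so a half turn about z gives the same grasp; the last joint's range is limited). The gripper opens to 95 mm and grips with 3 to 60 N. Pads are 20 mm wide; open, the fingers measure 119 mm over their backs; the gripper's body (75 mm by 180 mm) begins 59 mm behind the grasp point.
Start: joints at [59.381, 7.093, 94.555, -0, 78.352, -4.733], TCP at [0.284, 0.585, 0.234] pointing down, gripper open.
Joint ranges: [-149.61, 149.61], [-58.7, 133.49], [1.44, 155.28], [-77.14, 257.14], [18.33, 153.61], [-166.67, 166.67]. Speed limits (degrees/s): [147.25, 147.25, 180, 180, 180, 180].

## Interface

Orientations are given as a 3x3 rotation matrix whose columns are the frame's x, y, z axes.
In Python, from rig import state, eyes, workorder gives the robot as it stands. The module is installed in compiled form; this text tells all that it offers.
- The arm moves only by the shell command python3 -m pendant 'ROWS' [FORCE]. ROWS is JSON, a list that holds one entry, the list of rows, each a list of 7 numbers: the shift along the tool's x, y, z in units of 0.5 m (1.0 is 0.5 m), then the turn, a rotation vector about the tool's x, y, z in units of 90 degrees (1.0 is 90 degrees), then the gripper's target within -1 to 1 (fully open at 1, half-way at 0, shut at -1). A call has exactly 10 rows; each row is the pose to reach, as a shift and turn from the pose commanded when the call began, along the tool's axes at that moment; what a row does not reach only later rows make up. A row lasts 1/8 s, in which the tool goes at most 62.5 mm and 10.7 degrees, less where a joint would pass 70% of its speed; a pose out of reach is approached as far as the arm can. A call with a number of a shift or a turn outside -1 to 1 is refused whole. A call with a gripper value outside its range is refused whole. The fingers move at their own pace and stop on an object; FORCE is the grip in N (left out, the last holds). Time passes only in rows, so rows that repeat a pose let the fingers close, or fill a call up. It gives the time, the measured TCP pose, the force, the opening and the grip force at its end, in the units of the state.
- state(): the state, without advancing time (a new reading comes with each control period).
- eyes.camera(name): name is "side" or "top"; returns a dict with "img" (420x560x3 uint8, red, green, blue), "z_map" (420x560 float32, m along the optical axis (not along the pixel's ray), 0 where there is no reading), "camera_matrix" (3x3 intrinsics, pixels), "pose" (4x4, takes a point from camera to world coordinates). Camera axes: x right, y down, z forward; pixel columns grow to the right and rows downward; lengths in m; the calibration is good to about 2 mm. A picture is of the moment at which its call begins.
- workorder.close_job(): hands the job in; it is judged then, once.
Trained networks look in a picture, given as the dict that the camera call returned (one of the last four; its "shot" number tells which), for a name from the list of things; names that differ only in an ending like _2 or _b are one class to them, and where a whole thing is asked for, a point or a joint stands for the part that bears it (a point fixed in the world has none). Each returns a list of dicts, best first, with "conf" (0 to 1); they miss things now and then, are a little off and sometimes report something else, mostly with a low value. They report only what shows in the picture. A call takes as long as a camera call.
- eyes.recognise(name, picture): "rect" ([centre column, centre row, width, height] as shares, 0 to 1, of the picture: columns of its width, rows of its height, round what is visible of it).
The state is a dict: "t": time; "joint_positions": joint angles; "qvel": joint speeds; "effort": joint torques, N m; "eef_pos": TCP position; "ee_rot": TCP orientation; "ft_force": force on the tool from outside, world axes, zero at the start; "moment": the same for the moment, N m; "finger_gap": finger opening in m; "grasp_force": force on a finger pad.
Only numpy, scipy, OpenCV 4.12 (cv2) and the standard library are available. Lean on these libraries where they do the work, as an engineer would, in place of code of your own. Each camera call takes 0.05 s, during which the arm holds its last target. There are 200 camera calls.

## Working session

There is one attempt and no reset: what is moved stays moved. The work goes in short steps, Python scripts to look and compute and a shell command to move; the robot and the scene stay as the last step left them, time stands still between calls to the robot, and variables do not carry over. Pictures are saved under pics/ and viewed, at most 14 in all, crops included, and the job is handed in when it is done.

```bash
mkdir -p pics; cat > h.py <<'E'
import numpy as np, cv2
from rig import state, eyes, workorder
def world(c):
    K=c["camera_matrix"];z=c["z_map"].astype(float);v,u=np.indices(z.shape)
    P=np.stack([(u-K[0,2])*z/K[0,0],(v-K[1,2])*z/K[1,1],z],-1)
    T=c["pose"];return P@T[:3,:3].T+T[:3,3]
def save(c,n,s=1.0): cv2.imwrite(f"pics/{n}.png",cv2.resize(c["img"][:,:,::-1],None,fx=s,fy=s))
E
python3 - <<'E'
from h import *
np.set_printoptions(precision=4,suppress=True)
for n in("top","side"):
    c=eyes.camera(n);save(c,n+"0",1.4);W=world(c)
    print(n,c["pose"][:3,3],c["pose"][:3,2])
    for o in["roller_mid","peg_mid","spool_mid","file_mid","stand","side_mat","file_pad","paddle","press_board"]:
        for d in eyes.recognise(o,c)[:2]:
            x,y,w,h=d["rect"];x*=560;w*=560;y*=420;h*=420
            p=W[int(min(y,419)),int(min(x,559))]
            print(o,round(d["conf"],2),np.round([x,y,w,h],0),p)
s=state();print(s["t"],s["eef_pos"],s["ee_rot"],s["finger_gap"])
E
```

```text
top [0.4371 0.008  1.1687] [ 0.1541 -0.0226 -0.9878]
roller_mid 0.72 [302. 295.  14.  22.] [ 0.4431 -0.0784  0.1032]
roller_mid 0.61 [266. 297.  18.  22.] [ 0.4416 -0.0071  0.0923]
peg_mid 0.66 [302. 299.  17.  19.] [ 0.4352 -0.0783  0.1028]
spool_mid 0.91 [226. 292.  21.  19.] [0.4501 0.0755 0.0838]
spool_mid 0.52 [265. 298.  19.  20.] [ 0.4396 -0.005   0.0948]
file_mid 0.47 [267. 279. 131.  76.] [ 0.4778 -0.0082  0.0265]
file_mid 0.31 [226. 291.  22.  23.] [0.4521 0.0754 0.0861]
stand 0.7 [268. 280. 128.  75.] [ 0.4778 -0.0103  0.0258]
side_mat 0.91 [411. 286.  67. 140.] [ 0.4639 -0.3245  0.0001]
side_mat 0.19 [270. 276.  70.  10.] [ 0.4861 -0.0167  0.0288]
file_pad 0.63 [113. 279.  51.  97.] [0.4825 0.3219 0.0071]
paddle 0.86 [214. 146. 113.  62.] [0.7761 0.1093 0.0098]
press_board 0.95 [353. 145. 103.  71.] [ 0.7806 -0.2044  0.0107]
press_board 0.39 [110. 277.  53.  93.] [0.4846 0.3286 0.0068]
side [ 0.395  -0.6438  0.9047] [ 0.2007  0.6115 -0.7654]
roller_mid 0.8 [205. 240.  22.  37.] [ 0.4432 -0.0257  0.0921]
roller_mid 0.67 [329. 184.  60.  76.] [0.7553 0.0954 0.0145]
peg_mid 0.8 [216. 280.  22.  40.] [ 0.441  -0.1005  0.0585]
spool_mid 0.7 [199. 213.  20.  34.] [0.4459 0.0524 0.0833]
file_mid 0.68 [228. 252.  25.  64.] [ 0.482  -0.0243  0.0289]
stand 0.65 [229. 255.  90. 127.] [ 0.4829 -0.0278  0.0261]
side_mat 0.65 [266. 384. 179.  72.] [ 0.478  -0.2996  0.0034]
file_pad 0.76 [196. 149.  82.  30.] [0.4909 0.3199 0.0042]
paddle 0.84 [327. 184.  61.  81.] [0.7528 0.1014 0.0127]
press_board 0.76 [401. 297. 121. 115.] [ 0.7767 -0.2227  0.0094]
1.0 [0.2838 0.5848 0.2337] [[-0.8997  0.4366  0.    ]
 [ 0.4366  0.8997  0.    ]
 [-0.      0.0001 -1.    ]] 0.09520845905096288
```

View pics/top0.png

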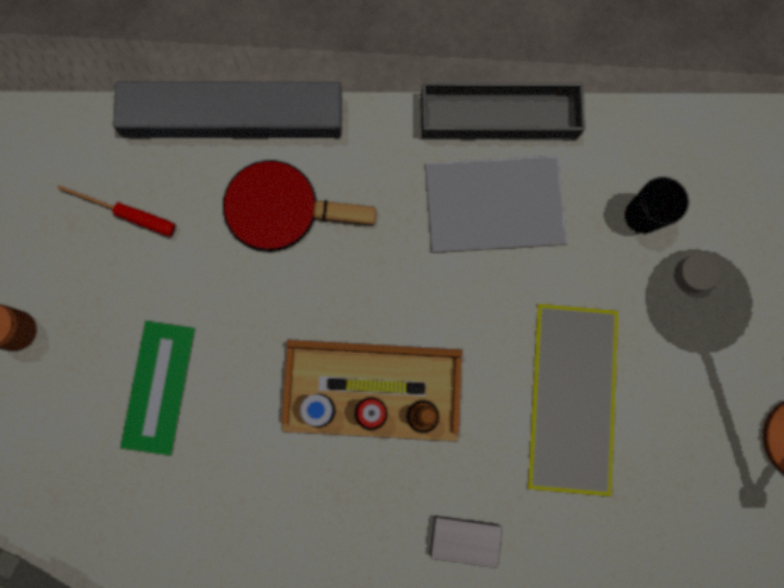

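View pics/side0.png

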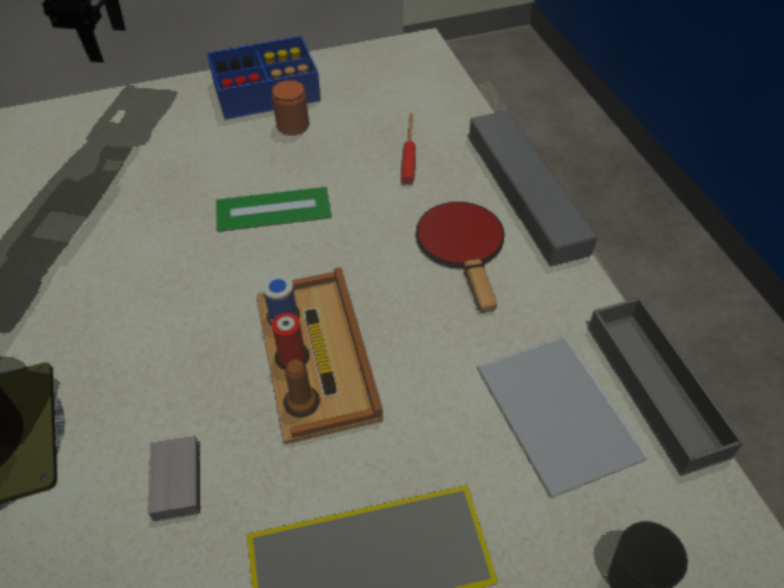

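The row from left (+y) to right is spool, roller, peg, with the file behind it. The pad is on the left and the mat on the right, with a lamp beyond it at about (700,300) in the top picture. Next I'll measure them more closely.

```bash
cat >> h.py <<'E'
np.set_printoptions(precision=4,suppress=True)
def rect(pts):
    (cx,cy),(w,h),a=cv2.minAreaRect(pts.astype(np.float32)*1000)
    b=cv2.boxPoints(((cx,cy),(w,h),a));e=[b[1]-b[0],b[2]-b[1]]
    L=max(e,key=np.linalg.norm);ang=np.degrees(np.arctan2(L[1],L[0]))%180
    return np.array([cx,cy,max(w,h),min(w,h),ang])
def big(m):
    n,l,s,_=cv2.connectedComponentsWithStats(m.astype(np.uint8));return l==1+np.argmax(s[1:,4])
def plane(c,z):
    K=c["camera_matrix"];T=c["pose"];v,u=np.indices((420,560))
    d=np.stack([(u-K[0,2])/K[0,0],(v-K[1,2])/K[1,1],np.ones_like(u,float)],-1)@T[:3,:3].T
    return T[:3,3]+d*((z-T[2,3])/d[...,2])[...,None]
def go(p,yaw,s=None):
    """tool shift (units .5 m) and turn about z (units 90 deg) to TCP p, tool y at world angle yaw"""
    s=s or state();R=np.array(s["ee_rot"]);e=np.array(s["eef_pos"])
    a=np.degrees(np.arctan2(R[1,1],R[0,1]));t=-((yaw-a+180)%360-180)
    print("at",e,"yaw",round(a,2),"shift",np.round(R.T@(np.array(p)-e)/.5,4),"turn",round(t/90,4),"gap",s["finger_gap"],"t",s["t"])
E
python3 - <<'E'
from h import *
for n in("top","side"):
    c=eyes.camera(n);W=world(c);I=cv2.cvtColor(c["img"],cv2.COLOR_RGB2HSV).astype(int);H,S,V=[I[...,i] for i in range(3)]
    x,y,z=[W[...,i] for i in range(3)];ok=c["z_map"]>0
    print(n,"table z",np.median(z[ok&(abs(z)<.03)&(x<.4)&(x>.3)]))
    def f(name,m,zp):
        if m.sum()<5: print(name,"none");return
        m=big(m);P=plane(c,zp)[m];print(name,m.sum(),"mean",P.mean(0)*1000,"rect",rect(P[:,:2]),"zmed",np.median(z[m])*1000)
    f("pad",(H>45)&(H<80)&(S>120),.004)
    f("mat yellow",(H>22)&(H<35)&(S>120)&(y<-.15),.003)
    near=(x>.36)&(x<.58)&(abs(y)<.17)
    row=near&(z>.045)
    for nm,lo,hi,zt in(("spool",.04,.15,.082),("roller",-.045,.04,.092),("peg",-.15,-.045,.102)):
        f(nm,row&(y>lo)&(y<hi)&(z>zt-.012),zt)
    f("stand",near&(H>5)&(H<25)&(S>70)&(z<.05)|near&(z>.004)&(z<.06),.012)
    f("rim",near&(z>.029)&(z<.045)&(x>.5),.036)
    f("file brass",(H>22)&(H<35)&(S>140)&near,.028)
    f("white stripe",(S<60)&(V>140)&(y>.25)&(y<.4)&(x>.38)&(x<.58)&(cv2.dilate(((H>45)&(H<80)&(S>120)).astype(np.uint8),np.ones((15,15)))>0),.004)
    f("lamp?",(y<-.38)&(y>-.75)&(z>.03)&(x>.3)&(x<.7),.0)
    m=(y<-.3)&(y>-.75)&(z>.03)&(x>.3)&(x<.7); print("lamp pts",m.sum(),W[m].min(0) if m.any() else "",W[m].max(0) if m.any() else "")
E
```

```text
top table z 0.000539279053981101
pad 2550 mean [485.061  324.2536   4.    ] rect [486.6624 324.166  196.5803  76.944  171.263 ] zmed 4.3512845534086075
mat yellow 1012 mean [ 463.653  -318.4395    3.    ] rect [ 466.0762 -322.4525  288.8933  128.6915  174.6717] zmed 3.2843075443167447
spool 386 mean [448.9739  74.4228  82.    ] rect [449.2042  74.6113  42.5119  42.0065  89.6725] zmed 82.65825673801174
roller 304 mean [444.1161  -5.3383  92.    ] rect [444.6326  -5.0672  37.6708  36.106  179.6214] zmed 92.50371377564271
peg 175 mean [439.0634 -84.4242 102.    ] rect [439.1292 -84.4242  27.9252  27.505   89.6213] zmed 100.11549416496202
stand 7528 mean [483.4403  -9.0247  12.    ] rect [481.3866  -6.3021 282.0921 149.02    86.473 ] zmed 13.358075885334774
rim 741 mean [542.126  -14.1357  36.    ] rect [538.8047 -11.484  268.0382  19.6251  86.477 ] zmed 36.04422016507258
file brass 308 mean [485.6176 -14.217   28.    ] rect [485.755  -13.5017  92.216   15.9232  87.796 ] zmed 28.267996674401054
white stripe none
lamp? 578 mean [ 667.3369 -539.4636    0.    ] rect [ 667.5815 -539.1628   6
[... 739 characters left out ...]
d 99.60395181590486
stand 6694 mean [485.4869 -24.2193  12.    ] rect [480.983   -1.4519 297.705  147.8136  86.9321] zmed 13.892265056800856
rim 673 mean [541.2704 -28.4887  36.    ] rect [542.5872 -15.4411 273.434   39.7067  80.1889] zmed 35.84524340132455
file brass 296 mean [486.3029 -14.5595  28.    ] rect [486.5653 -13.1461  91.3232  16.6786  86.8136] zmed 28.246113907657964
white stripe 356 mean [497.3201 265.4559   4.    ] rect [497.6188 266.014  166.8435  21.0689 171.0972] zmed 0.4870196573859009
lamp? 2 mean [1725.784   646.8015    0.    ] rect [1725.7839  646.8014    3.3322    0.      160.9225] zmed 904.6687223815211
lamp pts 1007 [ 0.395  -0.6438  0.9047] [ 0.395  -0.6438  0.9047]
```

```bash
python3 - <<'E'
from h import *
go([.44,.12,.2],86.5)
E
```

```text
at [0.2838 0.5848 0.2337] yaw 64.11 shift [-0.6868 -0.6999  0.0674] turn -0.2487 gap 0.09529362818809257 t 1.1
```

```bash
python3 -m pendant '[[[-0.687,-0.7,0.067,0,0,-0.249,0.37],[-0.687,-0.7,0.067,0,0,-0.249,0.37],[-0.687,-0.7,0.067,0,0,-0.249,0.37],[-0.687,-0.7,0.067,0,0,-0.249,0.37],[-0.687,-0.7,0.067,0,0,-0.249,0.37],[-0.687,-0.7,0.067,0,0,-0.249,0.37],[-0.687,-0.7,0.067,0,0,-0.249,0.37],[-0.687,-0.7,0.067,0,0,-0.249,0.37],[-0.687,-0.7,0.067,0,0,-0.249,0.37],[-0.687,-0.7,0.067,0,0,-0.249,0.37]]]' 15; python3 - <<'E'
from h import *
go([.4392,-.0846,.15],86.5)
E
```

```text
t: 2.35
eef_pos: [0.44, 0.1202, 0.2003]
ee_rot: [[-0.998, 0.061, 0.0], [0.061, 0.998, 0.001], [-0.0, 0.001, -1.0]]
ft_force: [-0.1, 0.1, -0.4]
finger_gap: 0.0654
grasp_force: 0.0
at [0.44   0.1202 0.2003] yaw 86.49 shift [-0.0235 -0.4089  0.1003] turn -0.0001 gap 0.06535494072094261 t 2.35
```

```bash
python3 -m pendant '[[[-0.0235,-0.409,0.06,0,0,0,0.37],[-0.0235,-0.409,0.06,0,0,0,0.37],[-0.0235,-0.409,0.06,0,0,0,0.37],[-0.0235,-0.409,0.06,0,0,0,0.37],[-0.0235,-0.409,0.1,0,0,0,0.37],[-0.0235,-0.409,0.1,0,0,0,0.37],[-0.0235,-0.409,0.1,0,0,0,0.37],[-0.0235,-0.409,0.1,0,0,0,0.37],[-0.0235,-0.409,0.1,0,0,0,0.37],[-0.0235,-0.409,0.1,0,0,0,0.37]]]'; python3 - <<'E'
from h import *
c=eyes.camera("side");save(c,"s1",1);c2=eyes.camera("top");save(c2,"t1",1)
a=cv2.imread("pics/s1.png")[150:330,120:320];b=cv2.imread("pics/t1.png")[200:380,180:380]
cv2.imwrite("pics/c1.png",cv2.resize(np.hstack([a,b]),None,fx=2,fy=2))
go([.4392,-.0846,.062],86.5)
E
```

```text
t: 3.6
eef_pos: [0.4395, -0.0848, 0.1505]
ee_rot: [[-0.998, 0.06, 0.001], [0.06, 0.998, -0.0], [-0.001, -0.0, -1.0]]
ft_force: [0.7, 0.3, -0.7]
finger_gap: 0.0651
grasp_force: 0.0
at [ 0.4394 -0.0849  0.1503] yaw 86.53 shift [0.0005 0.0006 0.1766] turn 0.0003 gap 0.06502711406371729 t 3.7
```

View pics/c1.png

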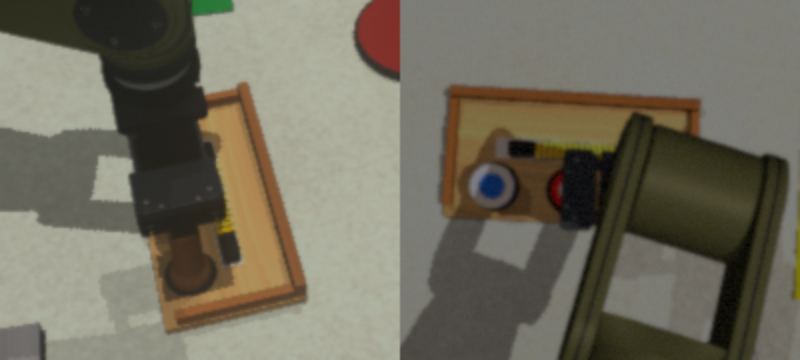

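The gripper stands over the peg, whose shaft and foot show directly below it at about (190,260) in the left crop.

```bash
python3 -m pendant '[[[0,0,0.08,0,0,0,0.37],[0,0,0.14,0,0,0,0.37],[0,0,0.177,0,0,0,0.37],[0,0,0.177,0,0,0,0.37],[0,0,0.177,0,0,0,-1],[0,0,0.177,0,0,0,-1],[0,0,0.177,0,0,0,-1],[0,0,0.177,0,0,0,-1],[0,0,0.177,0,0,0,-1],[0,0,0.177,0,0,0,-1]]]' 20; python3 - <<'E'
from h import *
go([.546,-.330,.12],86.5)
E
```

```text
t: 4.95
eef_pos: [0.4396, -0.085, 0.062]
ee_rot: [[-0.998, 0.061, 0.0], [0.061, 0.998, -0.0], [-0.0, -0.0, -1.0]]
ft_force: [-1.3, -0.1, 3.3]
finger_gap: 0.0294
grasp_force: 20.0
at [ 0.4396 -0.085   0.062 ] yaw 86.53 shift [-0.2422 -0.4763 -0.1158] turn 0.0003 gap 0.029351140756361103 t 4.95
```

```bash
python3 -m pendant '[[[0,0,-0.06,0,0,0,-1],[0,0,-0.13,0,0,0,-1],[-0.03,-0.05,-0.14,0,0,0,-1],[-0.07,-0.14,-0.14,0,0,0,-1],[-0.12,-0.23,-0.14,0,0,0,-1],[-0.16,-0.32,-0.14,0,0,0,-1],[-0.21,-0.41,-0.14,0,0,0,-1],[-0.242,-0.476,-0.13,0,0,0,-1],[-0.242,-0.476,-0.1,0,0,0,-1],[-0.242,-0.476,-0.06,0,0,0,-1]]]' && python3 -m pendant '[[[0,0,0.04,0,0,0,-1],[0,0,0.06,0,0,0,-1],[0,0,0.07,0,0,0,-1],[0,0,0.076,0,0,0,-1],[0,0,0.076,0,0,0,-1],[0,0,0.076,0,0,0,0.3],[0,0,0.076,0,0,0,0.37],[0,0,0.076,0,0,0,0.37],[0,0,0,0,0,0,0.37],[0,0,-0.09,0,0,0,0.37]]]'; python3 - <<'E'
from h import *
go([.444,-.0053,.15],86.5)
E
```

```text
t: 6.2
eef_pos: [0.5452, -0.3292, 0.0901]
ee_rot: [[-0.998, 0.061, -0.001], [0.061, 0.998, 0.001], [0.001, 0.001, -1.0]]
ft_force: [-1.0, 1.0, -0.9]
finger_gap: 0.0294
grasp_force: 20.0
t: 7.45
eef_pos: [0.5449, -0.3293, 0.1363]
ee_rot: [[-0.998, 0.061, -0.002], [0.061, 0.998, 0.002], [0.002, 0.002, -1.0]]
ft_force: [0.4, -0.6, 0.0]
finger_gap: 0.0646
grasp_force: 0.0
at [ 0.5449 -0.3293  0.1363] yaw 86.52 shift [ 0.2409  0.6346 -0.0259] turn 0.0002 gap 0.06463368298119061 t 7.45
```

```bash
python3 -m pendant '[[[0,0,-0.02,0,0,0,0.37],[0.241,0.635,-0.026,0,0,0,0.37],[0.241,0.635,-0.026,0,0,0,0.37],[0.241,0.635,-0.026,0,0,0,0.37],[0.241,0.635,-0.026,0,0,0,0.37],[0.241,0.635,-0.026,0,0,0,0.37],[0.241,0.635,-0.026,0,0,0,0.37],[0.241,0.635,-0.026,0,0,0,0.37],[0.241,0.635,-0.026,0,0,0,0.37],[0.241,0.635,-0.026,0,0,0,0.37]]]'; python3 - <<'E'
from h import *
c=eyes.camera("side");save(c,"s2",1.2)
go([.444,-.0053,.06],86.5)
E
```

```text
t: 8.7
eef_pos: [0.445, -0.0066, 0.1495]
ee_rot: [[-0.998, 0.062, -0.0], [0.062, 0.998, -0.0], [0.0, -0.0, -1.0]]
ft_force: [-0.1, 0.3, 0.7]
finger_gap: 0.0653
grasp_force: 0.0
at [ 0.4449 -0.0065  0.1495] yaw 86.43 shift [0.0019 0.0024 0.1789] turn -0.0008 gap 0.06507391484010779 t 8.75
```

View pics/s2.png

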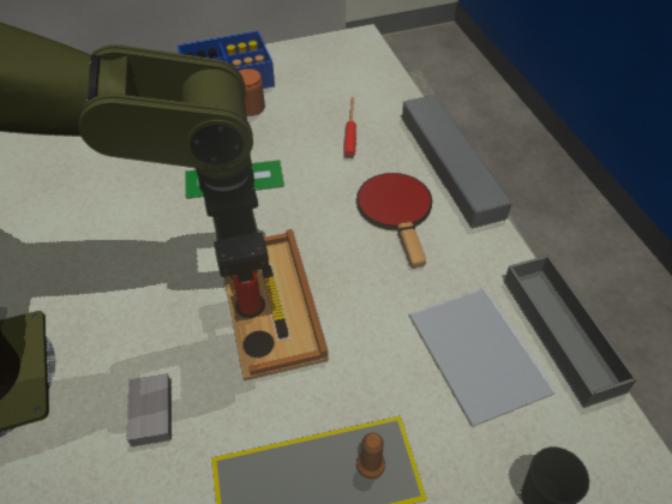

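The peg stands upright on the mat at (370,455). Next is the roller.

```bash
python3 -m pendant '[[[0.002,0.002,0.08,0,0,0,0.37],[0.002,0.002,0.14,0,0,0,0.37],[0.002,0.002,0.178,0,0,0,0.37],[0.002,0.002,0.178,0,0,0,0.37],[0.002,0.002,0.178,0,0,0,-1],[0.002,0.002,0.178,0,0,0,-1],[0.002,0.002,0.178,0,0,0,-1],[0.002,0.002,0.178,0,0,0,-1],[0.002,0.002,0.178,0,0,0,-1],[0.002,0.002,0.178,0,0,0,-1]]]' 20 && python3 -m pendant '[[[0,0,-0.06,0,0,0,-1],[0,0,-0.13,0,0,0,-1],[-0.01,-0.07,-0.14,0,0,0,-1],[-0.03,-0.17,-0.14,0,0,0,-1],[-0.04,-0.28,-0.14,0,0,0,-1],[-0.05,-0.39,-0.14,0,0,0,-1],[-0.06,-0.5,-0.14,0,0,0,-1],[-0.08,-0.59,-0.13,0,0,0,-1],[-0.083,-0.632,-0.1,0,0,0,-1],[-0.083,-0.632,-0.06,0,0,0,-1]]]'; python3 - <<'E'
from h import *
go([.466,-.323,.052],86.5)
E
```

```text
t: 10.0
eef_pos: [0.4444, -0.0047, 0.0615]
ee_rot: [[-0.998, 0.061, 0.001], [0.061, 0.998, -0.0], [-0.001, -0.0, -1.0]]
ft_force: [-0.0, -1.3, 5.1]
finger_gap: 0.0399
grasp_force: 20.0
t: 11.25
eef_pos: [0.4658, -0.3235, 0.0896]
ee_rot: [[-0.998, 0.063, -0.0], [0.063, 0.998, 0.0], [0.0, 0.0, -1.0]]
ft_force: [0.6, 0.7, -0.9]
finger_gap: 0.0398
grasp_force: 20.0
at [ 0.4658 -0.3235  0.0896] yaw 86.4 shift [-0.0004  0.0009  0.0751] turn -0.0011 gap 0.03982939273347912 t 11.25
```

```bash
python3 -m pendant '[[[0,0,0.04,0,0,0,-1],[0,0,0.06,0,0,0,-1],[0,0,0.07,0,0,0,-1],[0,0,0.074,0,0,0,-1],[0,0,0.074,0,0,0,-1],[0,0,0.074,0,0,0,0.3],[0,0,0.074,0,0,0,0.37],[0,0,0.074,0,0,0,0.37],[0,0,0,0,0,0,0.37],[0,0,-0.09,0,0,0,0.37]]]'; python3 - <<'E'
from h import *
go([.449,.0742,.15],86.5)
E
```

```text
t: 12.5
eef_pos: [0.4652, -0.3219, 0.1353]
ee_rot: [[-0.998, 0.061, -0.002], [0.061, 0.998, 0.002], [0.002, 0.002, -1.0]]
ft_force: [0.2, 0.5, 0.1]
finger_gap: 0.0651
grasp_force: 0.0
at [ 0.4652 -0.3219  0.1353] yaw 86.52 shift [ 0.0805  0.7888 -0.0277] turn 0.0002 gap 0.06509630346466712 t 12.5
```

```bash
python3 -m pendant '[[[0,0,-0.03,0,0,0,0.37],[0.08,0.789,-0.03,0,0,0,0.37],[0.08,0.789,-0.03,0,0,0,0.37],[0.08,0.789,-0.03,0,0,0,0.37],[0.08,0.789,-0.03,0,0,0,0.37],[0.08,0.789,-0.03,0,0,0,0.37],[0.08,0.789,-0.03,0,0,0,0.37],[0.08,0.789,-0.03,0,0,0,0.37],[0.08,0.789,-0.03,0,0,0,0.37],[0.08,0.789,-0.03,0,0,0,0.37]]]'; python3 - <<'E'
from h import *
go([.449,.0742,.054],86.5)
E
```

```text
t: 13.75
eef_pos: [0.4497, 0.0731, 0.1501]
ee_rot: [[-0.998, 0.061, -0.001], [0.061, 0.998, -0.0], [0.001, -0.001, -1.0]]
ft_force: [0.0, -0.0, -0.2]
finger_gap: 0.065
grasp_force: 0.0
at [0.4497 0.0731 0.1501] yaw 86.5 shift [0.0014 0.0022 0.1921] turn 0.0 gap 0.06497897914115314 t 13.75
```

```bash
python3 -m pendant '[[[0.001,0.002,0.08,0,0,0,0.37],[0.001,0.002,0.15,0,0,0,0.37],[0.001,0.002,0.192,0,0,0,0.37],[0.001,0.002,0.192,0,0,0,0.37],[0.001,0.002,0.192,0,0,0,-1],[0.001,0.002,0.192,0,0,0,-1],[0.001,0.002,0.192,0,0,0,-1],[0.001,0.002,0.192,0,0,0,-1],[0.001,0.002,0.192,0,0,0,-1],[0.001,0.002,0.192,0,0,0,-1]]]' 20 && python3 -m pendant '[[[0,0,-0.06,0,0,0,-1],[0,0,-0.13,0,0,0,-1],[0.01,-0.08,-0.14,0,0,0,-1],[0.02,-0.19,-0.14,0,0,0,-1],[0.03,-0.31,-0.14,0,0,0,-1],[0.045,-0.43,-0.14,0,0,0,-1],[0.055,-0.55,-0.14,0,0,0,-1],[0.068,-0.67,-0.13,0,0,0,-1],[0.078,-0.76,-0.1,0,0,0,-1],[0.078,-0.784,-0.07,0,0,0,-1]]]'; python3 - <<'E'
from h import *
go([.386,-.315,.046],86.5)
E
```

```text
t: 15.0
eef_pos: [0.4505, 0.0747, 0.0559]
ee_rot: [[-0.998, 0.06, 0.002], [0.06, 0.998, -0.0], [-0.002, -0.0, -1.0]]
ft_force: [-1.2, -0.5, 5.9]
finger_gap: 0.0433
grasp_force: 20.0
t: 16.25
eef_pos: [0.3861, -0.3161, 0.0889]
ee_rot: [[-0.998, 0.064, -0.0], [0.064, 0.998, 0.0], [0.0, 0.0, -1.0]]
ft_force: [0.4, -0.3, -1.3]
finger_gap: 0.0438
grasp_force: 20.0
at [ 0.3861 -0.3161  0.0889] yaw 86.34 shift [0.0004 0.0021 0.0858] turn -0.0018 gap 0.043788053965605186 t 16.25
```

```bash
python3 -m pendant '[[[0,0,0.04,0,0,0,-1],[0,0,0.065,0,0,0,-1],[0,0,0.078,0,0,0,-1],[0,0,0.085,0,0,0,-1],[0,0,0.085,0,0,0,-1],[0,0,0.085,0,0,0,0.3],[0,0,0.085,0,0,0,0.37],[0,0,0.085,0,0,0,0.37],[0,0,0,0,0,0,0.37],[0,0,-0.11,0,0,0,0.37]]]'; python3 - <<'E'
from h import *
c=eyes.camera("side");save(c,"s3",1.2)
I=cv2.cvtColor(c["img"],cv2.COLOR_RGB2HSV).astype(int);H,S,V=[I[...,i] for i in range(3)]
W=world(c);m=(H>22)&(H<35)&(S>140)&(abs(W[...,1])<.1)&(W[...,0]>.44)&(W[...,0]<.53)&(W[...,2]<.05);m=big(m)
P=plane(c,.028)[m];print(m.sum(),rect(P[:,:2]),P.mean(0))
go([.486,-.013,.15],-3)
E
```

```text
t: 17.5
eef_pos: [0.3859, -0.3133, 0.1442]
ee_rot: [[-0.998, 0.061, -0.003], [0.061, 0.998, 0.003], [0.003, 0.003, -1.0]]
ft_force: [0.8, 0.2, 0.2]
finger_gap: 0.0652
grasp_force: 0.0
5 [495.4867  27.3871   9.1361   1.5966 112.1561] [0.4952 0.0278 0.028 ]
at [ 0.3897 -0.317   0.154 ] yaw 86.52 shift [-0.1553  0.6187  0.0046] turn 0.9947 gap 0.06513580620574805 t 17.55
```

View pics/s3.png

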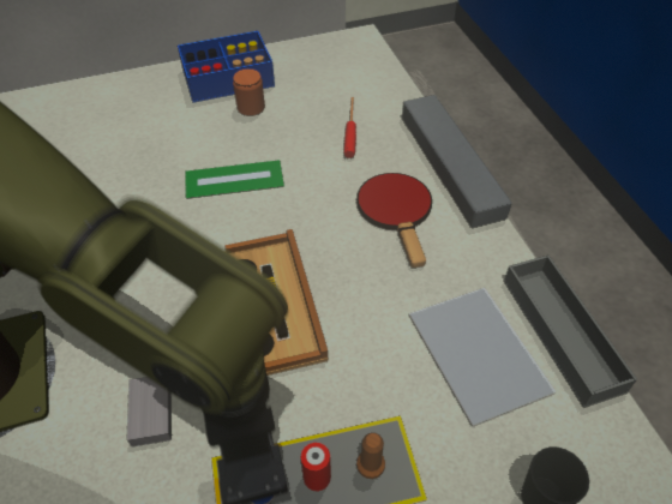

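The roller (315,465) and the peg (370,455) stand upright on the mat; the gripper hides the spool. I'll move to the file next and check the spool from there.

```bash
python3 -m pendant '[[[-0.02,0.06,-0.01,0,0,0.11,0.1],[-0.155,0.62,0,0,0,0.995,0.1],[-0.155,0.62,0,0,0,0.995,0.1],[-0.155,0.62,0,0,0,0.995,0.1],[-0.155,0.62,0,0,0,0.995,0.1],[-0.155,0.62,0,0,0,0.995,0.1],[-0.155,0.62,0,0,0,0.995,0.1],[-0.155,0.62,0,0,0,0.995,0.1],[-0.155,0.62,0,0,0,0.995,0.1],[-0.155,0.62,0,0,0,0.995,0.1]]]'; python3 - <<'E'
from h import *
c=eyes.camera("side");save(c,"s4",1.2);d=eyes.camera("top");save(d,"t4",1.2)
I=cv2.cvtColor(c["img"],cv2.COLOR_RGB2HSV).astype(int);H,S,V=[I[...,i] for i in range(3)]
W=world(c);m=(H>22)&(H<35)&(S>140)&(abs(W[...,1])<.1)&(W[...,0]>.44)&(W[...,0]<.53)&(W[...,2]<.05);m=big(m)
P=plane(c,.028)[m];print(m.sum(),rect(P[:,:2]),P.mean(0))
go([.486,-.0135,.035],-3)
E
```

```text
t: 18.8
eef_pos: [0.4831, -0.0094, 0.1447]
ee_rot: [[0.051, 0.999, 0.0], [0.999, -0.051, -0.0], [-0.0, 0.0, -1.0]]
ft_force: [0.5, -0.5, 0.3]
finger_gap: 0.0525
grasp_force: 0.0
111 [486.7674  -6.447   41.2961  16.5776  86.2697] [ 0.4872 -0.0033  0.028 ]
at [ 0.483  -0.0095  0.1446] yaw -2.89 shift [-0.0076  0.0063  0.2193] turn 0.0012 gap 0.052183687517632145 t 18.9
```

View pics/s4.png

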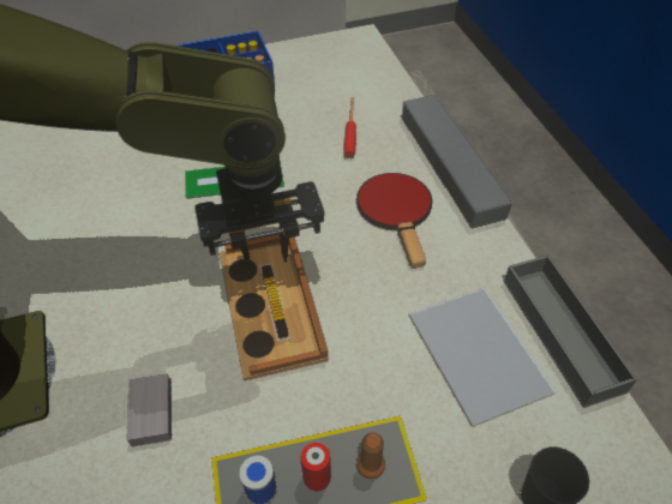

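All three stand upright on the mat: spool (257,478), roller (315,465), peg (370,455). The file is visible and free, so I grip it now.

```bash
python3 -m pendant '[[[-0.0076,0.006,0.08,0,0,0,0.1],[-0.0076,0.006,0.15,0,0,0,0.1],[-0.0076,0.006,0.2,0,0,0,0.1],[-0.0076,0.006,0.215,0,0,0,0.1],[-0.0076,0.006,0.221,0,0,0,0.1],[-0.0076,0.006,0.221,0,0,0,-1],[-0.0076,0.006,0.221,0,0,0,-1],[-0.0076,0.006,0.221,0,0,0,-1],[-0.0076,0.006,0.221,0,0,0,-1],[-0.0076,0.006,0.221,0,0,0,-1]]]' 40; python3 - <<'E'
from h import *
s=state();print(s["ft_force"],s["grasp_force"])
go([.4874,.3236,.13],81.2)
E
```

```text
t: 20.15
eef_pos: [0.486, -0.0134, 0.0345]
ee_rot: [[0.053, 0.999, 0.0], [0.999, -0.053, -0.0], [-0.0, 0.0, -1.0]]
ft_force: [-0.5, -0.1, 2.4]
finger_gap: 0.0181
grasp_force: 40.0
[-0.4957 -0.0871  2.4207] 39.99764263629913
at [ 0.486  -0.0134  0.0345] yaw -3.02 shift [ 0.6732 -0.0327 -0.191 ] turn -0.9358 gap 0.01810804923162398 t 20.15
```

```bash
python3 -m pendant '[[[0,0,-0.06,0,0,0,-1],[0,0,-0.14,0,0,0,-1],[0.06,0,-0.19,0,0,-0.08,-1],[0.15,-0.01,-0.19,0,0,-0.19,-1],[0.24,-0.01,-0.19,0,0,-0.3,-1],[0.33,-0.02,-0.19,0,0,-0.41,-1],[0.42,-0.02,-0.19,0,0,-0.52,-1],[0.51,-0.03,-0.19,0,0,-0.63,-1],[0.6,-0.03,-0.19,0,0,-0.74,-1],[0.673,-0.033,-0.19,0,0,-0.85,-1]]]'; python3 - <<'E'
from h import *
go([.4874,.3236,.05],81.2)
E
```

```text
t: 21.4
eef_pos: [0.4865, 0.325, 0.1284]
ee_rot: [[-0.961, 0.278, -0.001], [0.278, 0.961, -0.001], [0.001, -0.001, -1.0]]
ft_force: [-0.2, -0.3, -1.2]
finger_gap: 0.0173
grasp_force: 40.0
at [0.4865 0.325  0.1284] yaw 73.85 shift [-0.0026 -0.0022  0.1568] turn -0.0817 gap 0.017331503935788885 t 21.4
```

```bash
python3 -m pendant '[[[-0.0026,-0.0022,0.04,0,0,-0.04,-1],[-0.0026,-0.0022,0.08,0,0,-0.082,-1],[-0.0026,-0.0022,0.12,0,0,-0.082,-1],[-0.0026,-0.0022,0.15,0,0,-0.082,-1],[-0.0026,-0.0022,0.15,0,0,-0.082,-1],[-0.0026,-0.0022,0.15,0,0,-0.082,-1],[-0.0026,-0.0022,0.15,0,0,-0.082,-1],[-0.0026,-0.0022,0.15,0,0,-0.082,-1],[-0.0026,-0.0022,0.15,0,0,-0.082,-1],[-0.0026,-0.0022,0.15,0,0,-0.082,-1]]]'; python3 - <<'E'
from h import *
c=eyes.camera("side");save(c,"s5",1);d=eyes.camera("top");save(d,"t5",1)
a=cv2.imread("pics/s5.png")[70:230,100:300];b=cv2.imread("pics/t5.png")[190:350,20:220]
cv2.imwrite("pics/c5.png",cv2.resize(np.hstack([a,b]),None,fx=2,fy=2))
go([.4874,.3236,.0265],81.2)
E
```

```text
t: 22.65
eef_pos: [0.4881, 0.3221, 0.0543]
ee_rot: [[-0.987, 0.159, 0.0], [0.159, 0.987, 0.0], [-0.0, 0.0, -1.0]]
ft_force: [0.0, -0.3, -1.4]
finger_gap: 0.0178
grasp_force: 40.0
at [0.488  0.3221 0.0542] yaw 80.85 shift [0.0017 0.0028 0.0554] turn -0.0039 gap 0.017851272837000148 t 22.75
```

View pics/c5.png

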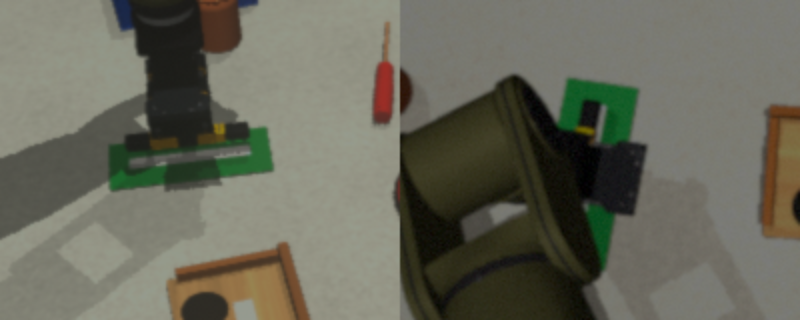

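The file is held level and parallel above the stripe; in the left crop it spans (127–248,137) and the stripe (130–250,155).

```bash
python3 -m pendant '[[[0.0017,0.0028,0.02,0,0,-0.004,-1],[0.0017,0.0028,0.04,0,0,-0.004,-1],[0.0017,0.0028,0.05,0,0,-0.004,-1],[0.0017,0.0028,0.0545,0,0,-0.004,-1],[0.0017,0.0028,0.0545,0,0,-0.004,-1],[0.0017,0.0028,0.0545,0,0,-0.004,-1],[0.0017,0.0028,0.0545,0,0,-0.004,0],[0.0017,0.0028,0.0545,0,0,-0.004,0.1],[0.0017,0.0028,0.0545,0,0,-0.004,0.1],[0.0017,0.0028,0,0,0,-0.004,0.1]]]'; python3 -m pendant '[[[0,0,-0.1,0,0,0,0.37],[0,-0.1,-0.2,0,0,0,0.37],[0,-0.7,-0.2,0,0,-0.059,0.37],[0,-0.7,-0.2,0,0,-0.059,0.37],[0,-0.7,-0.2,0,0,-0.059,0.37],[0,-0.7,-0.2,0,0,-0.059,0.37],[0,-0.7,-0.2,0,0,-0.059,0.37],[0,-0.7,-0.2,0,0,-0.059,0.37],[0,-0.7,-0.2,0,0,-0.059,0.37],[0,-0.7,-0.2,0,0,-0.059,0.37]]]'; python3 - <<'E'
from h import *
c=eyes.camera("side");save(c,"s6",1.2)
d=eyes.camera("top")
for n,c in(("side",c),("top",d)):
    I=cv2.cvtColor(c["img"],cv2.COLOR_RGB2HSV).astype(int);H,S,V=[I[...,i] for i in range(3)]
    W=world(c);ym=(W[...,1]>.27)&(W[...,1]<.39)&(W[...,0]>.38)&(W[...,0]<.6)
    for nm,m,z in(("brass",(H>20)&(H<35)&(S>120)&ym,.02),("bar",ym&(W[...,2]>.013),.02),("pad",(H>45)&(H<80)&(S>120),.004)):
        m=big(m);P=plane(c,z)[m];print(n,nm,m.sum(),rect(P[:,:2]),P.mean(0))
    W2=W[(W[...,1]<-.2)&(W[...,2]>.055)&(W[...,1]>-.4)&(W[...,0]<.6)]
    print(len(W2))
    for nm,k in(("spool",.386),("roller",.466),("peg",.546)):
        q=W2[abs(W2[:,0]-k)<.032]
        if len(q):q=q[q[:,2]>np.percentile(q[:,2],97)-.012];print(nm,len(q),q.mean(0),(q.max(0)+q.min(0))/2)
go([.386,-.314,.15],86.5)
E
```

```text
t: 24.0
eef_pos: [0.4856, 0.3226, 0.0521]
ee_rot: [[-0.988, 0.153, -0.005], [0.153, 0.988, -0.003], [0.004, -0.003, -1.0]]
ft_force: [0.6, -0.1, 0.0]
finger_gap: 0.0505
grasp_force: 0.0
t: 25.25
eef_pos: [0.4341, -0.0212, 0.1541]
ee_rot: [[-0.998, 0.059, -0.0], [0.059, 0.998, 0.0], [0.0, 0.0, -1.0]]
ft_force: [0.8, 0.1, 1.1]
finger_gap: 0.0651
grasp_force: 0.0
side brass 75 [523.3784 310.2463  30.0586  19.7543  76.2478] [0.5235 0.3104 0.02  ]
side bar 131 [537.5656 310.6884  46.9503  25.2627 166.8083] [0.5373 0.3115 0.02  ]
side pad 423 [549.3985 314.2332  78.0596  71.9793  81.3728] [0.554  0.3084 0.004 ]
1662
spool 642 [ 0.386  -0.316   0.0734] [ 0.3862 -0.3149  0.0711]
roller 496 [ 0.4658 -0.325   0.083 ] [ 0.4661 -0.3235  0.0819]
peg 242 [ 0.5445 -0.3335  0.0905] [ 0.5454 -0.331   0.0903]
top brass 427 [487.5761 321.7521  94.9127  20.615  171.32  ] [0.4869 0.3219 0.02  ]
top bar 641 [487.0195 321.9895 149.5665  20.3269 171.3325] [0.4861 0.3223 0.02  ]
top pad 2606 [486.5544 324.0728 196.3452  77.0688 171.2004] [0.485  0.3239 0.004 ]
985
spool 391 [ 0.3861 -0.3136  0.0735] [ 0.3864 -0.314   0.0733]
roller 305 [ 0.466  -0.3216  0.0832] [ 0.466  -0.3226  0.0822]
peg 146 [ 0.5448 -0.3282  0.0912] [ 0.5452 -0.3296  0.0912]
at [ 0.4341 -0.0211  0.154 ] yaw 86.66 shift [ 0.0619 -0.5904  0.008 ] turn 0.0018 gap 0.06517707211213719 t 25.35
```

View pics/s6.png

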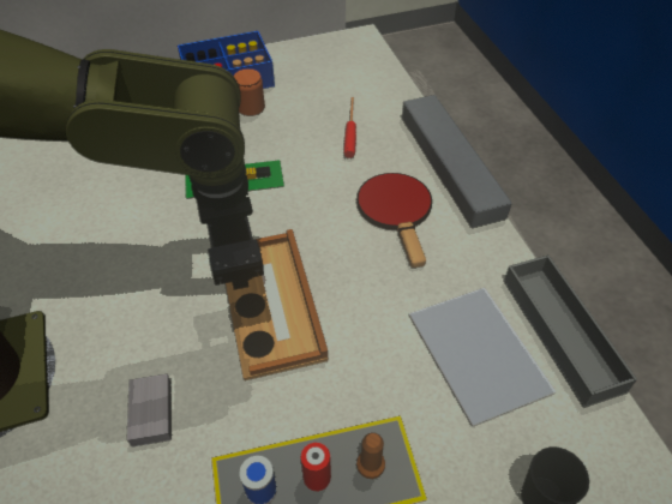

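The file lies on the pad, within about 1–2 mm of the stripe's centre and at the same angle. The three things are still upright on the mat, so now I return them, spool first.

```bash
python3 -m pendant '[[[0.062,-0.59,0.008,0,0,0,0.37],[0.062,-0.59,0.008,0,0,0,0.37],[0.062,-0.59,0.008,0,0,0,0.37],[0.062,-0.59,0.008,0,0,0,0.37],[0.062,-0.59,0.008,0,0,0,0.37],[0.062,-0.59,0.008,0,0,0,0.37],[0.062,-0.59,0.008,0,0,0,0.37],[0.062,-0.59,0.008,0,0,0,0.37],[0.062,-0.59,0.008,0,0,0,0.37],[0.062,-0.59,0.008,0,0,0,0.37]]]' 20; python3 - <<'E'
from h import *
go([.386,-.314,.047],86.5)
E
```

```text
t: 26.6
eef_pos: [0.3854, -0.3142, 0.1503]
ee_rot: [[-0.998, 0.059, 0.0], [0.059, 0.998, -0.0], [-0.0, -0.0, -1.0]]
ft_force: [-0.3, -0.1, -0.1]
finger_gap: 0.0653
grasp_force: 0.0
at [ 0.3854 -0.3142  0.1503] yaw 86.59 shift [-0.0011  0.0005  0.2065] turn 0.001 gap 0.0653014387203384 t 26.6
```

```bash
python3 -m pendant '[[[-0.001,0,0.08,0,0,0,0.37],[-0.001,0,0.15,0,0,0,0.37],[-0.001,0,0.19,0,0,0,0.37],[-0.001,0,0.206,0,0,0,0.37],[-0.001,0,0.206,0,0,0,-1],[-0.001,0,0.206,0,0,0,-1],[-0.001,0,0.206,0,0,0,-1],[-0.001,0,0.206,0,0,0,-1],[-0.001,0,0.206,0,0,0,-1],[-0.001,0,0.206,0,0,0,-1]]]' 20 && python3 -m pendant '[[[0,0,-0.06,0,0,0,-1],[0,0,-0.14,0,0,0,-1],[-0.01,0.09,-0.15,0,0,0,-1],[-0.02,0.2,-0.15,0,0,0,-1],[-0.03,0.32,-0.15,0,0,0,-1],[-0.045,0.44,-0.15,0,0,0,-1],[-0.055,0.56,-0.15,0,0,0,-1],[-0.068,0.68,-0.15,0,0,0,-1],[-0.078,0.76,-0.14,0,0,0,-1],[-0.078,0.783,-0.12,0,0,0,-1]]]'; python3 - <<'E'
from h import *
go([.449,.0743,.057],86.5)
E
```

```text
t: 27.85
eef_pos: [0.3863, -0.3154, 0.0484]
ee_rot: [[-0.998, 0.061, 0.001], [0.061, 0.998, -0.001], [-0.001, -0.001, -1.0]]
ft_force: [-0.9, 1.4, 6.2]
finger_gap: 0.044
grasp_force: 20.0
t: 29.1
eef_pos: [0.4484, 0.0753, 0.107]
ee_rot: [[-0.998, 0.057, 0.001], [0.057, 0.998, -0.0], [-0.001, -0.0, -1.0]]
ft_force: [1.4, 0.6, -1.3]
finger_gap: 0.0436
grasp_force: 20.0
at [0.4484 0.0753 0.107 ] yaw 86.72 shift [-0.0011 -0.0019  0.1   ] turn 0.0025 gap 0.043590289160876136 t 29.1
```

```bash
python3 -m pendant '[[[-0.001,-0.002,0.04,0,0,0,-1],[-0.001,-0.002,0.075,0,0,0,-1],[-0.001,-0.002,0.09,0,0,0,-1],[-0.001,-0.002,0.098,0,0,0,-1],[-0.001,-0.002,0.098,0,0,0,-1],[-0.001,-0.002,0.098,0,0,0,0.3],[-0.001,-0.002,0.098,0,0,0,0.37],[-0.001,-0.002,0.098,0,0,0,0.37],[-0.001,-0.002,0,0,0,0,0.37],[-0.001,-0.002,-0.08,0,0,0,0.37]]]'; python3 - <<'E'
from h import *
go([.466,-.3225,.15],86.5)
E
```

```text
t: 30.35
eef_pos: [0.4487, 0.0725, 0.1485]
ee_rot: [[-0.998, 0.061, 0.0], [0.061, 0.998, -0.0], [-0.0, -0.0, -1.0]]
ft_force: [0.3, 0.8, -0.7]
finger_gap: 0.065
grasp_force: 0.0
at [0.4487 0.0725 0.1485] yaw 86.53 shift [-0.0823 -0.7865 -0.003 ] turn 0.0003 gap 0.06496236061581316 t 30.35
```

```bash
python3 -m pendant '[[[0,0,-0.01,0,0,0,0.37],[-0.082,-0.787,-0.003,0,0,0,0.37],[-0.082,-0.787,-0.003,0,0,0,0.37],[-0.082,-0.787,-0.003,0,0,0,0.37],[-0.082,-0.787,-0.003,0,0,0,0.37],[-0.082,-0.787,-0.003,0,0,0,0.37],[-0.082,-0.787,-0.003,0,0,0,0.37],[-0.082,-0.787,-0.003,0,0,0,0.37],[-0.082,-0.787,-0.003,0,0,0,0.37],[-0.082,-0.787,-0.003,0,0,0,0.37]]]'; python3 - <<'E'
from h import *
c=eyes.camera("top");save(c,"t7",1.2);W=world(c)
m=big((W[...,2]>.07)&(abs(W[...,0]-.45)<.05)&(abs(W[...,1]-.075)<.05));print("spool",plane(c,.082)[m].mean(0),m.sum())
go([.466,-.3225,.053],86.5)
E
```

```text
t: 31.6
eef_pos: [0.4656, -0.321, 0.1479]
ee_rot: [[-0.998, 0.059, -0.001], [0.059, 0.998, 0.001], [0.001, 0.001, -1.0]]
ft_force: [0.2, -0.1, -0.9]
finger_gap: 0.0647
grasp_force: 0.0
spool [0.4483 0.0717 0.082 ] 379
at [ 0.4658 -0.3209  0.1482] yaw 86.62 shift [-0.0008 -0.0033  0.1903] turn 0.0014 gap 0.06518133402758033 t 31.65
```

```bash
python3 - <<'E'
from h import *
c=eyes.camera("side")
for src in("s4","now"):
    im=c["img"] if src=="now" else cv2.cvtColor(cv2.resize(cv2.imread("pics/s4.png"),(560,420)),cv2.COLOR_BGR2RGB)
    V=im.max(-1);P=plane(c,.012)
    for nm,p in(("L",(.449,.0744)),("M",(.4441,-.0053)),("R",(.4392,-.0844))):
        m=(V<75)&(np.hypot(P[...,0]-p[0],P[...,1]-p[1])<.035)
        if m.sum()>20: m=big(m);(a,b),r=cv2.minEnclosingCircle((P[m][:,:2]*1000).astype(np.float32));print(src,nm,m.sum(),P[m].mean(0)*1000,(a,b),r,rect(P[m][:,:2]))
E
python3 -m pendant '[[[-0.001,-0.003,0.08,0,0,0,0.37],[-0.001,-0.003,0.15,0,0,0,0.37],[-0.001,-0.003,0.18,0,0,0,0.37],[-0.001,-0.003,0.19,0,0,0,0.37],[-0.001,-0.003,0.19,0,0,0,-1],[-0.001,-0.003,0.19,0,0,0,-1],[-0.001,-0.003,0.19,0,0,0,-1],[-0.001,-0.003,0.19,0,0,0,-1],[-0.001,-0.003,0.19,0,0,0,-1],[-0.001,-0.003,0.19,0,0,0,-1]]]' 20
```

```text
s4 L 374 [450.9893  75.5917  12.    ] (452.1764221191406, 78.40552520751953) 29.62750816345215 [451.6358  74.3131  53.4209  49.9392  26.6894]
s4 M 363 [445.5071  -4.3388  12.    ] (446.3254089355469, -3.9072015285491943) 25.16126251220703 [445.0606  -4.1541  47.4542  47.1397  34.4432]
s4 R 412 [439.8538 -84.5848  12.    ] (439.7946472167969, -84.5511474609375) 24.4545955657959 [439.6722 -84.5829  47.8795  46.9237  51.328 ]
now L 152 [467.8357  87.2468  12.    ] (463.0493469238281, 86.24673461914062) 28.931167602539062 [467.235   88.1619  56.0268  23.9107 114.587 ]
now M 242 [458.0879  -1.4633  12.    ] (450.3880615234375, -6.410216331481934) 28.715015411376953 [459.6686   1.7482  57.3647  30.3467 131.4219]
now R 798 [437.4835 -86.0204  12.    ] (439.22235107421875, -84.51978302001953) 34.929256439208984 [436.3132 -86.8794  69.4769  61.9017 131.9475]
t: 32.95
eef_pos: [0.4668, -0.3247, 0.0548]
ee_rot: [[-0.998, 0.061, 0.001], [0.061, 0.998, -0.001], [-0.001, -0.001, -1.0]]
ft_force: [-0.2, 2.7, 5.9]
finger_gap: 0.0396
grasp_force: 20.0
```

```bash
python3 -m pendant '[[[0,0,-0.06,0,0,0,-1],[0,0,-0.14,0,0,0,-1],[0.01,0.09,-0.15,0,0,0,-1],[0.03,0.2,-0.15,0,0,0,-1],[0.04,0.32,-0.15,0,0,0,-1],[0.06,0.44,-0.15,0,0,0,-1],[0.07,0.55,-0.15,0,0,0,-1],[0.083,0.631,-0.15,0,0,0,-1],[0.083,0.633,-0.13,0,0,0,-1],[0.083,0.633,-0.13,0,0,0,-1]]]'; python3 - <<'E'
from h import *
go([.4445,-.005,.0645],86.5)
E
```

```text
t: 34.2
eef_pos: [0.443, -0.0061, 0.1172]
ee_rot: [[-0.998, 0.06, -0.003], [0.06, 0.998, -0.0], [0.003, -0.0, -1.0]]
ft_force: [0.1, -0.1, -0.8]
finger_gap: 0.0401
grasp_force: 20.0
at [ 0.443  -0.0061  0.1172] yaw 86.54 shift [-0.0031  0.0024  0.1055] turn 0.0005 gap 0.04008271700955882 t 34.2
```

```bash
python3 -m pendant '[[[-0.002,0.002,0.04,0,0,0,-1],[-0.002,0.002,0.07,0,0,0,-1],[-0.002,0.002,0.085,0,0,0,-1],[-0.002,0.002,0.09,0,0,0,-1],[-0.002,0.002,0.09,0,0,0,-1],[-0.002,0.002,0.09,0,0,0,-1],[-0.002,0.002,0.09,0,0,0,-1],[-0.002,0.002,0.09,0,0,0,-1],[-0.002,0.002,0.09,0,0,0,-1],[-0.002,0.002,0.09,0,0,0,-1]]]'; python3 - <<'E'
from h import *
go([.4445,-.005,.0645],86.5)
E
```

```text
t: 35.45
eef_pos: [0.445, -0.0049, 0.0737]
ee_rot: [[-0.998, 0.061, 0.0], [0.061, 0.998, 0.0], [-0.0, 0.0, -1.0]]
ft_force: [-0.2, -0.2, -1.5]
finger_gap: 0.0397
grasp_force: 20.0
at [ 0.445  -0.0049  0.0737] yaw 86.52 shift [ 0.0011 -0.0003  0.0184] turn 0.0003 gap 0.039732773286639655 t 35.45
```

Then release, lift, and look.

```bash
python3 -m pendant '[[[0,0,0.01,0,0,0,-1],[0,0,0.0185,0,0,0,-1],[0,0,0.0185,0,0,0,-1],[0,0,0.0185,0,0,0,0.3],[0,0,0.0185,0,0,0,0.37],[0,0,0.0185,0,0,0,0.37],[0,0,-0.08,0,0,0,0.37],[0,0,-0.15,0,0,0,0.37],[0,0,-0.15,0,0,0,0.37],[0,0,-0.15,0,0,0,0.37]]]'; python3 - <<'E'
from h import *
go([.5452,-.3296,.15],86.5)
E
```

```text
t: 36.7
eef_pos: [0.4446, -0.0049, 0.1479]
ee_rot: [[-0.998, 0.061, -0.001], [0.061, 0.998, 0.0], [0.001, 0.0, -1.0]]
ft_force: [-0.4, 0.2, -0.2]
finger_gap: 0.0653
grasp_force: 0.0
at [ 0.4446 -0.0049  0.1479] yaw 86.52 shift [-0.2403 -0.636  -0.0044] turn 0.0002 gap 0.06526507463063692 t 36.7
```

```bash
python3 -m pendant '[[[-0.24,-0.636,-0.005,0,0,0,0.37],[-0.24,-0.636,-0.005,0,0,0,0.37],[-0.24,-0.636,-0.005,0,0,0,0.37],[-0.24,-0.636,-0.005,0,0,0,0.37],[-0.24,-0.636,-0.005,0,0,0,0.37],[-0.24,-0.636,-0.005,0,0,0,0.37],[-0.24,-0.636,-0.005,0,0,0,0.37],[-0.24,-0.636,-0.005,0,0,0,0.37],[-0.24,-0.636,-0.005,0,0,0,0.37],[-0.24,-0.636,-0.005,0,0,0,0.37]]]'; python3 - <<'E'
from h import *
c=eyes.camera("top");W=world(c)
for p,z in(((.449,.0744),.082),((.444,-.0053),.092)):
    m=big((W[...,2]>z-.012)&(abs(W[...,0]-p[0])<.04)&(abs(W[...,1]-p[1])<.04));print(plane(c,z)[m].mean(0),m.sum())
go([.5452,-.3296,.053],86.5)
E
```

```text
t: 37.95
eef_pos: [0.5455, -0.3285, 0.1512]
ee_rot: [[-0.998, 0.059, -0.0], [0.059, 0.998, 0.0], [0.0, 0.0, -1.0]]
ft_force: [-0.9, 0.7, 0.8]
finger_gap: 0.065
grasp_force: 0.0
[0.4483 0.0717 0.082 ] 378
[ 0.4438 -0.0054  0.092 ] 302
at [ 0.5456 -0.3288  0.1514] yaw 86.58 shift [ 0.0007 -0.0017  0.1967] turn 0.0009 gap 0.06482019022429457 t 38.0
```

```bash
python3 -m pendant '[[[0.001,-0.002,0.08,0,0,0,0.37],[0.001,-0.002,0.15,0,0,0,0.37],[0.001,-0.002,0.185,0,0,0,0.37],[0.001,-0.002,0.194,0,0,0,0.37],[0.001,-0.002,0.194,0,0,0,-1],[0.001,-0.002,0.194,0,0,0,-1],[0.001,-0.002,0.194,0,0,0,-1],[0.001,-0.002,0.194,0,0,0,-1],[0.001,-0.002,0.194,0,0,0,-1],[0.001,-0.002,0.194,0,0,0,-1]]]' 20 && python3 -m pendant '[[[0,0,-0.06,0,0,0,-1],[0,0,-0.13,0,0,0,-1],[0.03,0.06,-0.13,0,0,0,-1],[0.07,0.14,-0.13,0,0,0,-1],[0.12,0.23,-0.13,0,0,0,-1],[0.16,0.32,-0.13,0,0,0,-1],[0.21,0.42,-0.13,0,0,0,-1],[0.241,0.476,-0.13,0,0,0,-1],[0.241,0.476,-0.1,0,0,0,-1],[0.241,0.476,-0.08,0,0,0,-1]]]'; python3 - <<'E'
from h import *
go([.4394,-.0845,.062],86.5)
E
```

```text
t: 39.25
eef_pos: [0.5452, -0.3307, 0.0548]
ee_rot: [[-0.998, 0.061, 0.001], [0.061, 0.998, -0.0], [-0.001, -0.0, -1.0]]
ft_force: [0.1, 0.2, 4.2]
finger_gap: 0.029
grasp_force: 20.0
t: 40.5
eef_pos: [0.4388, -0.0859, 0.0929]
ee_rot: [[-0.998, 0.06, -0.001], [0.06, 0.998, -0.0], [0.001, -0.0, -1.0]]
ft_force: [0.7, 0.2, -0.8]
finger_gap: 0.0292
grasp_force: 20.0
at [ 0.4388 -0.0859  0.0929] yaw 86.53 shift [-0.0011  0.0029  0.0619] turn 0.0004 gap 0.029177844029200647 t 40.5
```

```bash
python3 -m pendant '[[[-0.001,0.002,0.02,0,0,0,-1],[-0.001,0.002,0.04,0,0,0,-1],[-0.001,0.002,0.046,0,0,0,-1],[-0.001,0.002,0.046,0,0,0,-1],[-0.001,0.002,0.046,0,0,0,-1],[-0.001,0.002,0.046,0,0,0,-1],[-0.001,0.002,0.046,0,0,0,-1],[-0.001,0.002,0.046,0,0,0,-1],[-0.001,0.002,0.046,0,0,0,-1],[-0.001,0.002,0.046,0,0,0,-1]]]'; python3 - <<'E'
from h import *
go([.4394,-.0845,.0645],86.5)
E
```

```text
t: 41.75
eef_pos: [0.4397, -0.0848, 0.0712]
ee_rot: [[-0.998, 0.061, 0.0], [0.061, 0.998, -0.0], [-0.0, -0.0, -1.0]]
ft_force: [0.0, 0.4, -0.6]
finger_gap: 0.029
grasp_force: 20.0
at [ 0.4397 -0.0848  0.0712] yaw 86.53 shift [0.0006 0.0005 0.0134] turn 0.0003 gap 0.028983617526235714 t 41.75
```

```bash
python3 -m pendant '[[[0,0,0.01,0,0,0,-1],[0,0,0.0135,0,0,0,-1],[0,0,0.0135,0,0,0,-1],[0,0,0.0135,0,0,0,0.3],[0,0,0.0135,0,0,0,0.37],[0,0,0.0135,0,0,0,0.37],[0,0,-0.08,0,0,0,0.37],[0,0,-0.16,0,0,0,0.37],[0,0,-0.16,0,0,0,0.37],[0,0,-0.16,0,0,0,0.37]]]'; python3 - <<'E'
from h import *
go([.4486,.0722,.15],86.5)
E
```

```text
t: 43.0
eef_pos: [0.4393, -0.0846, 0.1506]
ee_rot: [[-0.998, 0.061, -0.001], [0.061, 0.998, 0.0], [0.001, 0.0, -1.0]]
ft_force: [0.2, 0.3, -0.5]
finger_gap: 0.065
grasp_force: 0.0
at [ 0.4393 -0.0846  0.1506] yaw 86.52 shift [0.0005 0.3142 0.0012] turn 0.0003 gap 0.06504817945728687 t 43.0
```

```bash
python3 -m pendant '[[[0,0.1,0,0,0,0,0.37],[0,0.22,0,0,0,0,0.37],[0,0.314,0,0,0,0,0.37],[0,0.314,0,0,0,0,0.37],[0,0.314,0,0,0,0,0.37],[0,0.314,0.08,0,0,0,0.37],[0,0.314,0.15,0,0,0,0.37],[0,0.314,0.182,0,0,0,0.37],[0,0.314,0.182,0,0,0,0.37],[0,0.314,0.182,0,0,0,0.37]]]' && python3 -m pendant '[[[0,0,0,0,0,0,-1],[0,0,0,0,0,0,-1],[0,0,0,0,0,0,-1],[0,0,0,0,0,0,-1],[0,0,0,0,0,0,-1],[0,0,-0.012,0,0,0,-1],[-0.001,0.005,-0.012,0,0,0,-1],[-0.001,0.005,-0.012,0,0,0,-1],[-0.001,0.005,-0.012,0,0,0,-1],[-0.001,0.005,-0.012,0,0,0,-1]]]' 20;  python3 - <<'E'
from h import *
go([.4492,.0744,.06],86.5)
E
```

```text
t: 44.25
eef_pos: [0.4504, 0.0716, 0.0615]
ee_rot: [[-0.998, 0.061, 0.002], [0.061, 0.998, 0.0], [-0.002, 0.0, -1.0]]
ft_force: [-0.1, 0.1, 0.2]
finger_gap: 0.0651
grasp_force: 0.0
t: 45.5
eef_pos: [0.4497, 0.0744, 0.0659]
ee_rot: [[-0.998, 0.061, -0.0], [0.061, 0.998, -0.0], [0.0, -0.0, -1.0]]
ft_force: [0.5, 0.4, -1.2]
finger_gap: 0.0437
grasp_force: 20.0
at [0.4497 0.0744 0.0659] yaw 86.53 shift [ 0.0009 -0.0001  0.0119] turn 0.0003 gap 0.04369128374123591 t 45.5
```

```bash
python3 -m pendant '[[[0,0,0.006,0,0,0,-1],[0,0,0.0115,0,0,0,-1],[0,0,0.0115,0,0,0,-1],[0,0,0.0115,0,0,0,0.3],[0,0,0.0115,0,0,0,0.37],[0,0,0.0115,0,0,0,0.37],[0,0,-0.08,0,0,0,0.37],[0,0,-0.18,0,0,0,0.37],[0,0,-0.28,0,0,0,0.37],[0,0,-0.3,0,0,0,0.37]]]' && python3 -m pendant '[[[0.03,0.1,-0.02,0,0,0,0.37],[0.25,0.98,-0.02,0,0,0,0.37],[0.25,0.98,-0.02,0,0,0,0.37],[0.25,0.98,-0.02,0,0,0,0.37],[0.25,0.98,-0.02,0,0,0,0.37],[0.25,0.98,-0.02,0,0,0,0.37],[0.25,0.98,-0.02,0,0,0,0.37],[0.25,0.98,-0.02,0,0,0,0.37],[0.25,0.98,-0.02,0,0,0,0.37],[0.25,0.98,-0.02,0,0,0,0.37]]]';  python3 - <<'E'
from h import *
c=eyes.camera("top");save(c,"t9",1);W=world(c)
for p,z in(((.449,.0744),.082),((.444,-.0053),.092),((.4391,-.0844),.102)):
    m=big((W[...,2]>z-.012)&(abs(W[...,0]-p[0])<.04)&(abs(W[...,1]-p[1])<.04));print(plane(c,z)[m].mean(0),m.sum())
m=big((W[...,2]>.013)&(abs(W[...,0]-.487)<.1)&(abs(W[...,1]-.323)<.05));print(rect(plane(c,.02)[m][:,:2]))
d=eyes.camera("side");save(d,"s9",1)
a=cv2.imread("pics/s9.png")[90:350,100:400];b=cv2.imread("pics/t9.png")[100:360,60:360]
cv2.imwrite("pics/c9.png",cv2.resize(np.hstack([a,b]),None,fx=1.3,fy=1.3))
E
```

```text
t: 46.75
eef_pos: [0.452, 0.0745, 0.2207]
ee_rot: [[-0.998, 0.061, 0.008], [0.061, 0.998, 0.0], [-0.008, 0.001, -1.0]]
ft_force: [-0.3, -0.0, -0.5]
finger_gap: 0.0649
grasp_force: 0.0
t: 48.0
eef_pos: [0.3543, 0.5709, 0.2244]
ee_rot: [[-0.998, 0.059, -0.001], [0.059, 0.998, -0.003], [0.001, -0.003, -1.0]]
ft_force: [0.5, -0.9, 0.1]
finger_gap: 0.0654
grasp_force: 0.0
[0.4487 0.074  0.082 ] 384
[ 0.4438 -0.0054  0.092 ] 302
[ 0.4395 -0.0842  0.102 ] 171
[486.9774 321.7127 149.5299  20.4923 170.9575]
```

View pics/c9.png

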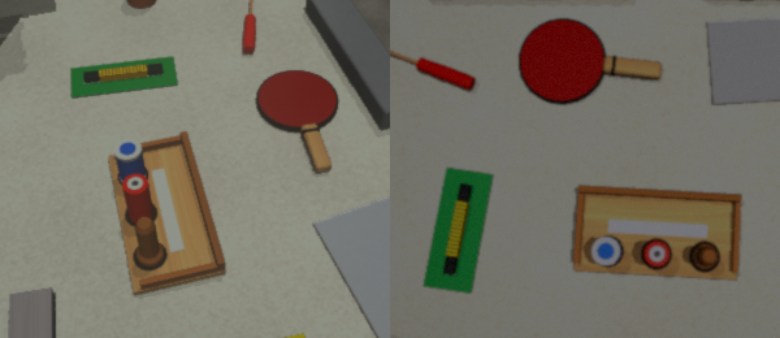

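Spool, roller and peg stand upright on their original seats (right crop: 606,251; 657,253; 704,256), each within 0.5 mm of where it started. The file covers the stripe at (458,230), so I'm handing in.

```bash
python3 -c "
from rig import workorder
print(workorder.close_job())"
```

```text
the job is handed in; nothing more can be done
None
```

The job is handed in: the brass file lies on the green pad, centred on its stripe to about 1–2 mm, and the roller, peg and spool stand upright on their original seats, with the paddle and press board never touched.

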